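# Load a tube rack past the spring gate of a sampler chute

### The job

Load the white vial rack into the sampler. With one fingertip press the long round bar beside the chute down and keep it down, so that the hinged gate stays up, and meanwhile push the rack along the chute with the other finger, under the gate and fully home against the end stop; the gate must not touch the rack. Then let the bar up so that the gate shuts behind the rack, and leave the hand clear; slide the rack only, never grip or lift it, and leave the other things on the bench where they stand.

Things in the scene. Friction and masses are not known exactly. Their poses are not given: they have to be found in the camera images.
- chute: Straight aluminium chute fixed to the bench. Origin: on the bench, midway between the side walls, in the plane of the gate leaf. x is the direction in which the rack is pushed (level), y points across to the press bar's side, z up. Floor 10 mm above the bench, from x = -200 to 112 mm; walls 4 mm thick, 61 mm apart inside, tops 30 mm above the bench.
- stop (a point): Centre of the upright face of the white end stop that closes the chute's inner end (chute x = 112 mm); the stop is 60 mm high above the bench.
- gate (a joint): Gate angle (rad): 0 shut, 1.2 hard stop, up. The hinge runs along the chute's x at y = 40.5, z = 44 mm (chute frame); the gate turns up and sideways, so the rack cannot push it open. From 0.95 up its leaf clears all of the rack. Pressing the bar opens it (1.5 N at first, 3 N when open); it springs shut when the bar is let go.
- leaf_tip (a point): Free end of the gate's leaf, a steel bar 8 mm thick (along the chute), 14 mm high, level across the chute when shut, its end then at chute y = 6.5 mm, z = 44 mm. Held up (gate 0.95 or more), all of the leaf is at chute y above 14 mm and at most 80 mm above the bench.
- bar (a point): Middle, on the axis, of the press bar: black, round, 20 mm thick, from x = -215 to 25 mm (chute frame), along the chute. It is fixed to the gate, 36 mm from the hinge axis: shut, its axis is at y = 74, z = 56 mm; at gate angle 1.08 at y = 67, z = 20 mm (top 30 mm above the bench). A fingertip can slide along its top.
- rack: Loose white rack, 0.18 to 0.33 kg, in the chute. Origin: centre of its underside; x is the way of travel. Slab 100 (x) by 58 by 32 mm high; a plate at each end, 3 mm thick, 55 mm high, y = -29 to 8 mm; vials between, up to 56 mm; the strip y = 8 to 29 mm (bar side) is bare. Origin starts at chute x = -115 to -74 mm; fully home it is at 62 mm, the rear then 12 mm past the leaf's middle.
- rear (a point): Point on the rack's rear end face where it can be pushed: 4 mm to the bar side of the rack's middle, 25 mm above its underside.
- beaker: Bystander, not to be moved: white open beaker, 60 mm wide, 75 mm high. Origin at its underside.
- jar: Bystander, not to be moved: brown jar, 48 mm wide, 62 mm high. Origin at its underside.
- vial: Bystander, not to be moved: small glass vial with a cap, 26 mm wide, 50 mm high, by the inner end of the chute. Origin at its underside.
- weight: Bystander, not to be moved: brass weight with a knob, 36 mm wide, 42 mm high. Origin at its underside.
- screwdriver: Bystander, not to be moved: screwdriver lying on the bench, 160 mm long. Origin at its underside.
- parked_rack: Bystander, not to be moved: blue rack of capped tubes, 110 x 50 mm, 66 mm high. Origin at its underside.
Things that resemble listed ones, but are neither listed nor needed, are in the scene too. Leave any orange look-alike of the rack alone.

How it is judged:
By the outcome, as a careful person would: the job done as asked, in the order asked, and still so for the second after the job is handed in, with the robot touching nothing.
It also fails if it takes over 45 s, if anything falls off the work surface, if the arm or the gripper's body presses on something with over 40 N, if the wrist force passes 120 N, or if a joint passes its speed limit or range.

### The arm

A 6-joint arm with a two-finger parallel gripper is mounted at the origin on the work surface. World frame = base frame: x ahead of the robot, y to its left, z up, the work surface at z = 0. Lengths are in m, angles in rad, forces in N, time in s.
With the tool pointing down it reaches from about 0.3 to 0.775 m from the base axis. Payload 14.6 kg.
Tool frame: the origin (TCP) lies midway between the tips of the shut fingers; the grasp point (between the pads) lies 19 mm behind it; z points along the fingers, y is the line along which they close (so a half turn about z gives the same grasp; the last joint's range is limited). The gripper opens to 85 mm and grips with 20 to 120 N. Pads are 22 mm wide; open, the fingers measure 114 mm over their backs; the gripper's body (76 mm by 85 mm) begins 54 mm behind the grasp point. The pads swing forward as they close: fully open they stand 13 mm farther back than shut.
Start: joints at [1.178, 0.3, 1.521, -0, 1.321, -0.067], TCP at [0.176, 0.521, 0.2] pointing down, gripper open.
Joint ranges: [-3.03, 3.03], [-0.79, 2.21], [0.23, 2.52], [-1.04, 4.18], [0, 3.07], [-2.55, 2.55]. Speed limits (rad/s): [2.22, 2.22, 2.57, 3.14, 3.14, 3.14].

### API

Orientations are given as a rotation vector (axis times angle).
In Python, from workcell import sensors, cams, order, nets gives the robot as it stands.
- The arm moves only by the tool step_arm, never from a script. Its argument "deltas" is one flat list of numbers, 7 for each row, row after row: the shift along the tool's x, y, z in m, then the turn, a rotation vector about the tool's x, y, z in rad, then the opening in per cent of the stroke, from 0 (shut) to 100 (fully open). In form: [dx, dy, dz, ax, ay, az, claw, dx, dy, dz, ax, ay, az, claw, ...]. A call has 1 to 8 rows; each row shifts and turns the commanded pose from where the row before left it, along the tool's axes as they then stand; what a row does not reach is not made up. A row lasts 1/8 s, in which the tool goes at most 62.5 mm and 10.7 degrees, less where a joint would pass 70% of its speed; a pose out of reach is approached as far as the arm can. A call with a gripper value outside its range is refused whole. The fingers move at their own pace and stop on an object; "newtons" is the grip in N (left out, the last holds). Time passes only in rows, so rows that do not move let the fingers close. It gives the time, the measured TCP pose, the force, the opening and the grip force at its end, in the units of the state.
- sensors.get_obs(): the state, without advancing time (a new reading comes with each control period).
- cams.grab_frame(name): name is "side" or "top" or "wrist"; returns (picture, depth): 480x640x3 uint8, red, green, blue; 480x640 float32, m along the optical axis (not along the pixel's ray), 0 where there is no reading.
- cams.calibration(name): a dict with "mtx" (3x3 intrinsics, pixels), "D" ([k1, k2, p1, p2, k3] as OpenCV has them; the pictures are not rectified), "R" (3x3) and "t" (3): a world point X has camera coordinates R X + t; the wrist camera has in their place "T_tool_cam" (4x4, takes a point from camera to tool coordinates, whose origin is the TCP and whose axes are the flange's). Camera axes: x right, y down, z forward; pixel columns grow to the right and rows downward; lengths in m; the calibration is good to about 2 mm. A picture is of the moment at which its call begins: read the wrist's pose just before it. calibration takes no time and is no camera call.
- order.job_done(): hands the job in; it is judged then, once.
Trained networks look in the newest picture that a camera, given by its name, has taken for a name from the list of things; names that differ only in an ending like _2 or _b are one class to them, and where a whole thing is asked for, a point or a joint stands for the part that bears it (a point fixed in the world has none). Each returns a list of dicts, best first, with "p" (0 to 1); they miss things now and then, are a little off and sometimes report something else, mostly with a low value. They report only what shows in the picture. A call takes as long as a camera call. They do not tell look-alikes from the thing itself.
- nets.cut_out(camera, label): "mask" (480x640 bool, what is visible of it) and "centre" ([column, row] in pixels, amid what is visible of it).
- nets.landmark_of(camera, label): "centre" ([column, row] in pixels: a listed point, or the origin of a listed thing).
The state is a dict: "clock": time; "joint_pos": joint angles; "joint_velocities": joint speeds; "tau": joint torques, N m; "tool_pos": TCP position; "ee_rot": TCP orientation; "ft_force": force on the tool from outside, world axes, zero at the start; "moment": the same for the moment, N m; "finger_gap": finger opening in m; "grasp_force": force on a finger pad.
Only numpy, scipy, OpenCV 4.12 (cv2) and the standard library are available. Lean on these libraries where they do the work, as an engineer would, in place of code of your own. Each camera call takes 0.05 s, during which the arm holds its last target. There are 200 camera calls.

## Working session

There is one attempt and no reset: what is moved stays moved. The work goes in short steps, Python scripts to look and compute and a tool call to move; the robot and the scene stay as the last step left them, time stands still between calls to the robot, and variables do not carry over. Pictures are saved under pics/ and viewed, at most 10 in all, crops included, and the job is handed in when it is done.

Besides the shell and the picture viewer there is one more tool, called after "Emit:" by a JSON object that holds its "fn" and its "kwargs", one argument or row to a line. step_arm: Moves the arm, as the interface text tells. Its arguments: {"type":"object","properties":{"deltas":{"type":"array"},"newtons":{"type":"number"}},"required":["deltas"]}

```bash
mkdir -p pics; cat > h.py <<'E'
import numpy as np, cv2
from workcell import sensors, cams, order, nets
from scipy.spatial.transform import Rotation as Ro
def calib(n):
    c=cams.calibration(n); K=np.array(c["mtx"]);D=np.array(c["D"])
    if n=="wrist":
        o=sensors.get_obs();T=np.eye(4);T[:3,:3]=Ro.from_rotvec(o["ee_rot"]).as_matrix();T[:3,3]=o["tool_pos"]
        M=np.linalg.inv(T@np.array(c["T_tool_cam"]));return K,D,M[:3,:3],M[:3,3]
    return K,D,np.array(c["R"]),np.array(c["t"])
def ray(cal,px):
    K,D,R,t=cal;u=cv2.undistortPoints(np.array([[px]],float),K,D)[0,0]
    return -R.T@t, R.T@np.array([u[0],u[1],1.])
def atz(cal,px,z):
    o,d=ray(cal,px);return o+d*(z-o[2])/d[2]
def atdepth(cal,px,dep):
    o,d=ray(cal,px);return o+d*dep
def tri(a,pa,b,pb):
    o1,d1=ray(a,pa);o2,d2=ray(b,pb);s=np.linalg.lstsq(np.c_[d1,-d2],o2-o1,rcond=None)[0]
    p,q=o1+d1*s[0],o2+d2*s[1];return (p+q)/2,np.linalg.norm(p-q)
def proj(cal,X):
    K,D,R,t=cal;return cv2.projectPoints(np.atleast_2d(np.array(X,float)),cv2.Rodrigues(R)[0],t,K,D)[0][:,0]
E
cat > a.py <<'E'
from h import *
np.set_printoptions(precision=4,suppress=True)
o=sensors.get_obs();print(o["tool_pos"],o["ee_rot"],o["finger_gap"],o["clock"])
for n in ["top","side","wrist"]:
    im,d=cams.grab_frame(n);cv2.imwrite(f"pics/{n}0.png",im[:,:,::-1]);np.savez(f"{n}0.npz",im=im,d=d)
    print(n, -calib(n)[2].T@calib(n)[3])
    if n=="wrist":continue
    for l in ["chute","stop","leaf_tip","bar","rack","rear"]:
        print(n,l,[(np.round(r["centre"],1),round(r["p"],2)) for r in nets.landmark_of(n,l)[:3]])
E
python3 a.py
```

```text
[0.1759 0.5208 0.1996] [-0.5094 -3.0997  0.0018] 0.08517173862851853 0.0
top [0.4114 0.0359 1.0735]
top chute [(array([379. , 265.7]), 0.58), (array([382.3, 254.1]), 0.47), (array([433.2, 270.7]), 0.18)]
top stop [(array([433.3, 271.1]), 0.73)]
top leaf_tip [(array([379.6, 256.9]), 0.76)]
top bar [(array([343.2, 218.5]), 0.97), (array([337.1, 257.1]), 0.63)]
top rack [(array([264.4, 330. ]), 0.73), (array([340.1, 257.3]), 0.64)]
top rear [(array([251.7, 347.2]), 0.85), (array([321.6, 250.8]), 0.74)]
side [ 0.5252 -0.6565  0.7287]
side chute [(array([296.8, 324.3]), 0.65)]
side stop [(array([284.2, 368.5]), 0.71)]
side leaf_tip [(array([298.9, 305.3]), 0.9)]
side bar [(array([349.5, 260.1]), 0.64), (array([396.4, 284.3]), 0.34)]
side rack [(array([305.6, 277. ]), 0.9), (array([225.9, 215.9]), 0.69), (array([295.2, 326.8]), 0.42)]
side rear [(array([309. , 244.8]), 0.94), (array([204.9, 201.2]), 0.55)]
wrist [0.1064 0.5447 0.3734]
```

View pics/top0.png

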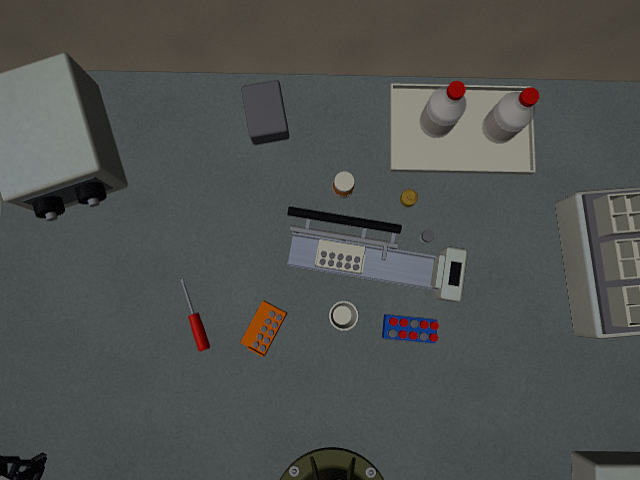

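View pics/side0.png

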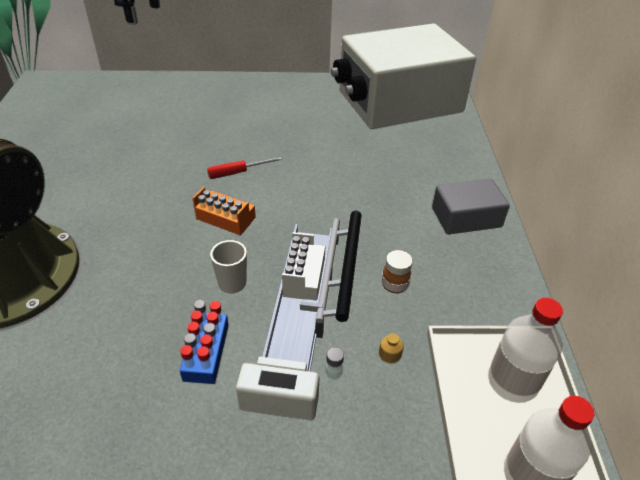

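```bash
cat > b.py <<'E'
from h import *
np.set_printoptions(precision=4,suppress=True)
t,s=calib("top"),calib("side")
for n,a,b in [("chute",(379,265.7),(296.8,324.3)),("stop",(433.3,271.1),(284.2,368.5)),("leaf_tip",(379.6,256.9),(298.9,305.3)),("bar",(343.2,218.5),(349.5,260.1)),("rack",(340.1,257.3),(305.6,277)),("rear",(321.6,250.8),(309,244.8)),("orack",(264.4,330),(225.9,215.9))]:
    print(n,*tri(t,a,s,b))
E
python3 b.py
```

```text
chute [ 0.5101 -0.0973 -0.0092] 0.005309548125126361
stop [ 0.4955 -0.2081  0.0321] 0.0021906091071173966
leaf_tip [ 0.5192 -0.0935  0.0366] 0.00602531458117373
bar [ 0.5994 -0.0139  0.0573] 0.0005269936001785848
rack [ 0.5245 -0.0102  0.01  ] 0.003962293748799947
rear [0.5317 0.0303 0.0484] 0.00029790273882842667
orack [0.3673 0.1505 0.0053] 0.008444087418135154
```

The top view shows the white rack in the chute at (340,257), the orange look-alike at (264,330) and the blue parked rack at (411,328). The black press bar runs from (288,210) to (400,229), the gate leaf is near (383,254), and the white stop is at (452,273). The side view agrees: white rack (305,265), bar (350,262), leaf (320,320), orange look-alike (225,210).

I choose the white rack in the chute and the black bar. Next I fit the chute pose to both views and check the choice in one crop.

```bash
cat > c.py <<'E'
from h import *
from scipy.optimize import least_squares
np.set_printoptions(precision=4,suppress=True)
C={n:calib(n) for n in("top","side")}
# net points + black bar ends/mask via image
obs=[("top",(112,0,35),(433.3,271.1)),("side",(112,0,35),(284.2,368.5)),("top",(0,6.5,44),(379.6,256.9)),("side",(0,6.5,44),(298.9,305.3)),("top",(-95,74,56),(343.2,218.5)),("side",(-95,74,56),(349.5,260.1))]
def W(p,X):
    X=np.array(X,float)/1000;c,s=np.cos(p[2]),np.sin(p[2])
    return np.array([p[0]+c*X[...,0]-s*X[...,1],p[1]+s*X[...,0]+c*X[...,1],X[...,2]]).T
for n in C:
    im=np.load(n+"0.npz")["im"];m=(im.max(2)<45).astype(np.uint8)
    k,lab,st,ce=cv2.connectedComponentsWithStats(m)
    l=[i for i in range(1,k) if cv2.norm(ce[i]-np.array({"top":(343,218),"side":(349,262)}[n]))<12 and st[i,4]>300]
    print(n,[(st[i],ce[i]) for i in l])
    i=max(l,key=lambda i:st[i,4]);pts=np.argwhere(lab==i)[:,::-1].astype(float)
    obs.append((n,(-95,74,58),tuple(ce[i])))
    d=np.linalg.svd(pts-ce[i],full_matrices=False)[2][0];q=(pts-ce[i])@d
    C[n+"e"]=[ce[i]+d*np.percentile(q,a) for a in(.5,99.5)];print(C[n+"e"])
e=C["tope"];obs+=[("top",(-215,74,60),min(e,key=lambda a:a[0])),("top",(25,74,60),max(e,key=lambda a:a[0]))]
e=C["sidee"];obs+=[("side",(-215,74,58),min(e,key=lambda a:a[1])),("side",(25,74,58),max(e,key=lambda a:a[1]))]
f=lambda p:np.concatenate([proj(C[n],W(p,X))[0]-np.array(u) for n,X,u in obs])
r=least_squares(f,[.515,-.095,-1.7],loss="soft_l1");p=r.x
print(p);print(r.fun.reshape(-1,2));np.save("chute.npy",p)
for n,u in(("top",(321.6,250.8)),("side",(309,244.8))):
    w=atz(C[n],u,.035);c,s=np.cos(p[2]),np.sin(p[2]);d=w[:2]-p[:2];print("rear",n,np.array([c*d[0]+s*d[1],-s*d[0]+c*d[1]])*1000)
w=W(p,[[-165,36.5,0],[0,36.5,0]]);print(w,"tool y heading",p[2]+np.pi/2)
im=np.load("side0.npz")["im"].copy()
for X in [(-200,30.5,30),(-200,-30.5,30),(112,-30.5,30),(112,30.5,30),(0,40.5,44),(0,6.5,44),(-215,74,56),(25,74,56)]:
    u=proj(C["side"],W(p,X))[0];cv2.circle(im,tuple(int(round(a)) for a in u),1,(0,255,0),-1)
cv2.imwrite("pics/crop1.png",cv2.resize(im[190:420,200:420,::-1],None,fx=2.6,fy=2.6))
E
python3 c.py
```

```text
top [(array([ 287,  207,  115,   27, 1012], dtype=int32), array([344.0958, 219.582 ]))]
[array([288.1088, 210.3923]), array([400.3495, 228.8155])]Traceback (most recent call last):
  File "c.py", line 10, in <module>
    for n in C:
             ^
RuntimeError: dictionary changed size during iteration
```

```bash
sed -i 's/^for n in C:/for n in list(C):/' c.py; python3 c.py
```

```text
top [(array([ 287,  207,  115,   27, 1012], dtype=int32), array([344.0958, 219.582 ]))]
[array([288.1088, 210.3923]), array([400.3495, 228.8155])]
side [(array([ 336,  212,   25,  110, 1207], dtype=int32), array([348.1955, 268.1342]))]
[array([355.9257, 212.5764]), array([340.9991, 319.8566])]
[ 0.5112 -0.0985 -1.7172]
[[ 0.8152 -0.3067]
 [-1.2653 -0.3034]
 [ 3.3781  1.8426]
 [ 0.8472 -0.3618]
 [ 0.6405  0.8015]
 [-0.5581  1.1196]
 [-0.2054 -0.4518]
 [ 0.8204 -7.7456]
 [-0.5733 -0.688 ]
 [ 0.2016 -0.5577]
 [-0.5097  0.5025]
 [ 0.2956 -2.6427]]
rear top [-130.5117    2.9298]
rear side [-143.816    -0.1847]
[[ 0.5713  0.0594  0.    ]
 [ 0.5473 -0.1038  0.    ]] tool y heading -0.14638449552165111
```

View pics/crop1.png

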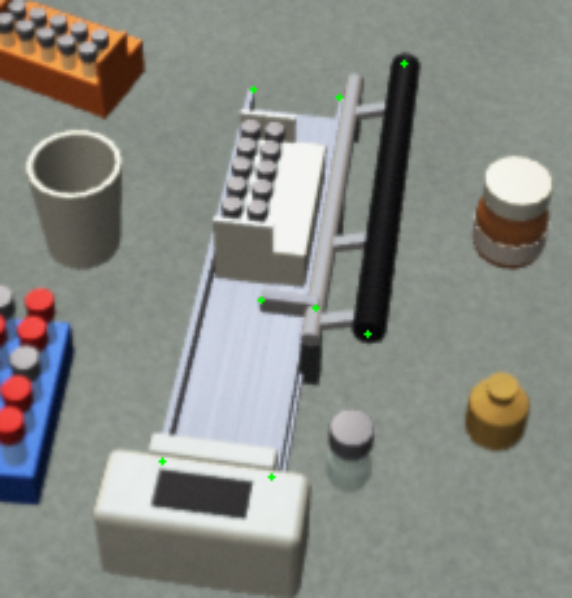

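The overlay points sit on the wall ends, hinge, leaf tip and bar ends, so the chute pose is good. The white rack is in the chute, with the gate shut ahead of it. Its rear is near chute x ≈ -130 to -144 mm. Now I turn the tool and go over.

Emit:
{"fn": "step_arm", "kwargs": {
  "deltas": [0, 0, 0, 0, 0, 0.174, 65, 0, 0, 0, 0, 0, 0.174, 65, 0, 0, 0, 0, 0, 0.174, 65, 0, 0, 0, 0, 0, 0.174, 65, 0, 0, 0, 0, 0, 0.174, 65, 0, 0, 0, 0, 0, 0.174, 65, 0, 0, 0, 0, 0, 0.174, 65, 0, 0, 0, 0, 0, 0.173, 65]
}}

```text
clock: 1.75
tool_pos: [0.176, 0.5211, 0.2002]
ee_rot: [-2.383, -2.047, 0.0]
ft_force: [-0.9, -0.7, -0.0]
finger_gap: 0.0555
grasp_force: 0.0
```

Emit:
{"fn": "step_arm", "kwargs": {
  "deltas": [-0.038, 0.046, 0, 0, 0, 0, 65, -0.039, 0.046, 0, 0, 0, 0, 65, -0.039, 0.046, 0, 0, 0, 0, 65, -0.039, 0.046, 0, 0, 0, 0, 65, -0.038, 0.046, 0, 0, 0, 0, 65, -0.039, 0.046, 0, 0, 0, 0, 65, -0.038, 0.046, 0, 0, 0, 0, 65, -0.039, 0.046, 0, 0, 0, 0, 65]
}}

```text
clock: 2.75
tool_pos: [0.4963, 0.1601, 0.2004]
ee_rot: [2.377, 2.053, 0.001]
ft_force: [0.1, 0.3, 0.7]
finger_gap: 0.0557
grasp_force: 0.0
```

Emit:
{"fn": "step_arm", "kwargs": {
  "deltas": [-0.038, 0.045, 0, 0, 0, 0, 65, -0.039, 0.045, 0, 0, 0, 0, 65, 0, 0, 0.03, 0, 0, 0, 65, 0, 0, 0.03, 0, 0, 0, 65, 0, 0, 0, 0, 0, 0, 65, 0, 0, 0, 0, 0, 0, 65]
}}

```text
clock: 3.5
tool_pos: [0.5735, 0.0727, 0.1416]
ee_rot: [2.377, 2.053, 0.002]
ft_force: [0.0, -0.5, 0.3]
finger_gap: 0.0555
grasp_force: 0.0
```

```bash
cat > d.py <<'E'
import sys
from h import *
np.set_printoptions(precision=4,suppress=True)
p=np.load("chute.npy");c,s=np.cos(p[2]),np.sin(p[2])
def ch(w): d=np.array(w)[:2]-p[:2];return np.array([c*d[0]+s*d[1],-s*d[0]+c*d[1],w[2]])*1000
def W(X):
    X=np.array(X)/1000;return np.array([p[0]+c*X[0]-s*X[1],p[1]+s*X[0]+c*X[1],X[2]])
if __name__=="__main__":
    o=sensors.get_obs();R=Ro.from_rotvec(o["ee_rot"]).as_matrix()
    print("t",o["clock"],"chute mm",ch(o["tool_pos"]),"head err",np.arctan2(R[1,1],R[0,1])-p[2]-np.pi/2,"tz",R[:,2],"gap",o["finger_gap"],"F",o["ft_force"],o["joint_pos"])
    for n in sys.argv[1:]:
        k,cam=n.split(":");im,d=cams.grab_frame(cam);cv2.imwrite(f"pics/{k}.png",im[:,:,::-1]);np.savez(k+".npz",im=im,d=d)
E
cat > e.py <<'E'
from d import *
cal=calib("wrist");im,d=cams.grab_frame("wrist");np.savez("w1.npz",im=im,d=d)
im=im.copy()
for X in [(-200,30.5,30),(-200,-30.5,30),(0,6.5,44),(-215,74,66),(25,74,66),(-95,74,66),(-130,8,65),(-130,-29,65)]:
    u=proj(cal,W(X))[0];cv2.circle(im,tuple(int(round(a)) for a in u),3,(0,255,0),-1)
cv2.imwrite("pics/w1.png",im[:,:,::-1])
for l in ["rear","bar","leaf_tip","rack"]:
    for r in nets.landmark_of("wrist",l)[:2]:print(l,r["centre"],r["p"],ch(atz(cal,r["centre"],{"rear":.035,"bar":.056,"leaf_tip":.044,"rack":.01}[l])))
E
python3 d.py; python3 e.py
```

```text
t 3.5 chute mm [-178.4182   36.7265  141.5786] head err 0.0006492018581381043 tz [ 0.0016  0.0001 -1.    ] gap 0.05549234663636897 F [ 0.0017 -0.4915  0.2619] [ 0.0627  0.4132  1.5085 -0.      1.2183  0.2085]
rear [29.6, 145.3] 0.89 [-245.3545 -215.252    35.    ]
rear [291.4, 260.4] 0.81 [-142.2938    4.1049   35.    ]
bar [366.6, 317.6] 0.79 [-96.4904  71.0613  56.    ]
leaf_tip [298.1, 396.9] 0.63 [ 1.918   7.0049 44.    ]
leaf_tip [441.3, 277.6] 0.3 [-129.3177  137.8958   44.    ]
rack [289.4, 299.6] 0.73 [-89.7153  -2.1601  10.    ]
rack [102.3, 163.1] 0.61 [-227.517  -170.2653   10.    ]
```

View pics/w1.png

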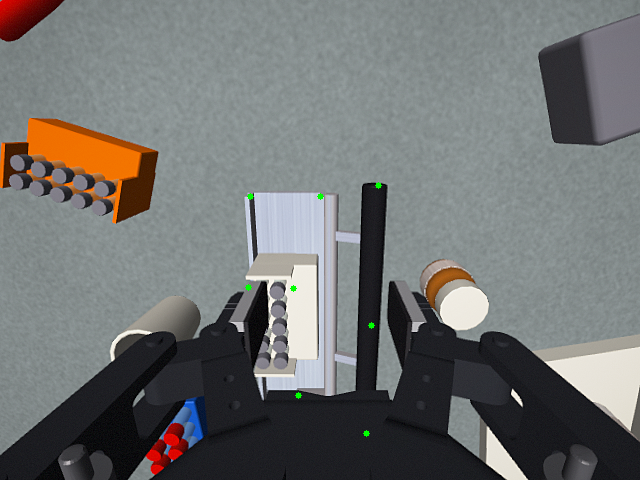

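The wrist view shows the white rack at (285,310) and its rear plate at about (272,265). The bar lies along column 370 under the right finger, and the left finger is over the chute lane. Projected points match the picture, the rack's rear is at chute x ≈ -142, and the jar (455,295) and beaker (160,330) are clear. Now I descend onto the bar.

Emit:
{"fn": "step_arm", "kwargs": {
  "deltas": [0, -0.0015, 0.02, 0, 0, 0, 65, 0, 0, 0.02, 0, 0, 0, 65, 0, 0, 0.02, 0, 0, 0, 65, 0, 0, 0.012, 0, 0, 0, 65, 0, 0, 0.01, 0, 0, 0, 65, 0, 0, 0.01, 0, 0, 0, 65, 0, 0, 0.01, 0, 0, 0, 65, 0, 0, 0, 0, 0, 0, 65]
}}

```text
clock: 4.75
tool_pos: [0.5712, 0.0727, 0.0375]
ee_rot: [-2.377, -2.053, 0.001]
ft_force: [0.2, -0.6, -0.2]
finger_gap: 0.0556
grasp_force: 0.0
```

```bash
python3 d.py s2:side; python3 - <<'E'
from d import *
im=cv2.imread("pics/s2.png");cv2.imwrite("pics/s2c.png",cv2.resize(im[170:400,200:430],None,fx=2.6,fy=2.6))
E
```

```text
t 4.75 chute mm [-178.1136   34.4013   37.4695] head err 0.0003513745632133247 tz [-0.0012 -0.0001 -1.    ] gap 0.05556954843877581 F [ 0.2317 -0.6151 -0.2381] [0.063  0.5379 1.5922 0.     1.0126 0.2091]
```

View pics/s2c.png

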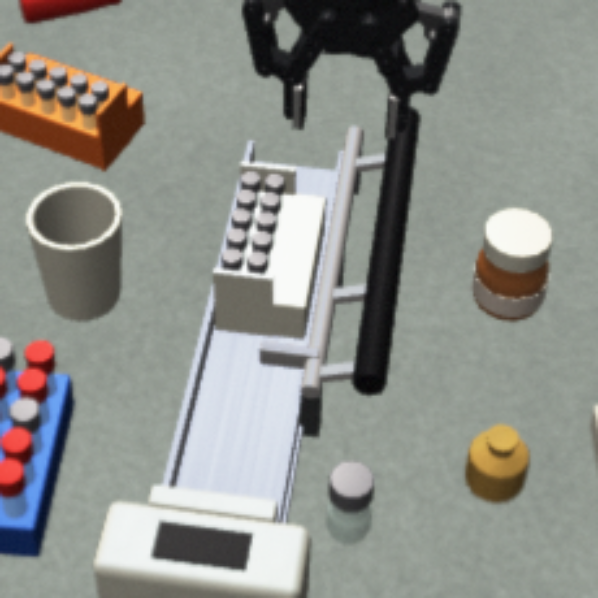

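The gate is still shut, with the leaf at (285,350). The fingertips at (298,125) and (392,130) don't seem to have touched the bar yet. I'll check the projection before going on.

```bash
python3 - <<'E'
from d import *
C=calib("side");print(sensors.get_obs()["clock"])
for X in [(-178,2,30),(-178,2,45),(-178,2,60),(-178,2,75),(-178,68,37),(-178,68,66),(-178,68,80)]:print(X,proj(C,W(X))[0], (proj(C,W(X))[0]-[200,170])*2.6)
z=np.load("s2.npz");d=z["d"]
for cx,cy in [(298,115),(298,122),(392,125),(392,130),(299,105)]:
    u=(200+cx/2.6,170+cy/2.6);k=d[int(u[1]),int(u[0])];print((cx,cy),k,ch(atdepth(C,u,k)))
E
```

```text
4.8
(-178, 2, 30) [312.9476 233.7801] [293.6638 165.8284]
(-178, 2, 45) [313.085  227.7203] [294.021  150.0728]
(-178, 2, 60) [313.2253 221.533 ] [294.3858 133.9859]
(-178, 2, 75) [313.3687 215.2145] [294.7585 117.5577]
(-178, 68, 37) [349.4473 235.0107] [388.563  169.0278]
(-178, 68, 66) [350.4684 223.0815] [391.2178 138.012 ]
(-178, 68, 80) [350.9759 217.1458] [392.5374 122.5791]
(298, 115) 0.9654018 [-167.276     5.5043   87.2081]
(298, 122) 0.9692698 [-166.9328    5.6635   81.2986]
(392, 125) 0.9585429 [-166.1967   68.2259   88.344 ]
(392, 130) 0.96529317 [-168.9515   68.4036   81.4587]
(299, 105) 0.9603285 [-168.1516    5.8954   95.3199]
```

```bash
python3 - <<'E'
from d import *
C=calib("side");print(sensors.get_obs()["clock"],sensors.get_obs()["tool_pos"])
im,d=cams.grab_frame("side");np.savez("s3.npz",im=im,d=d)
a=np.load("s2.npz")["im"];print("diff",np.abs(a.astype(int)-im).max(2).mean())
# tip search: for each image pixel near the hand, chute coords; list lowest finger points
best={}
for v in range(170,250):
    for u in range(290,370):
        k=d[v,u]
        if k<=0: continue
        X=ch(atdepth(C,(u,v),k))
        for n,(lo,hi) in {"rackf":(-12,14),"barf":(56,84)}.items():
            if -175<X[0]<-160 and lo<X[1]<hi and X[2]>28: best.setdefault(n,[]).append((X[2],u,v,X[0],X[1]))
for n in best: print(n,[np.round(b,1) for b in sorted(best[n])[:6]])
for l in ["leaf_tip","bar"]: print(l,[(r["centre"],r["p"]) for r in nets.landmark_of("side",l)[:2]])
E
```

```text
4.8 [0.5715 0.0727 0.038 ]
diff 2.0013411458333334
rackf [array([  77.7,  314. ,  218. , -168. ,    4.5]), array([  79.4,  311. ,  215. , -173. ,   -1.5]), array([  79.6,  313. ,  218. , -165.6,    3. ]), array([  80.1,  316. ,  218. , -165.9,    8.3]), array([  80.1,  315. ,  218. , -165.6,    6.6]), array([  80.4,  313. ,  217. , -167.3,    2.8])]
barf [array([  48.3,  343. ,  234. , -166.9,   56.9]), array([  50.5,  345. ,  234. , -165.1,   60.5]), array([  51.5,  347. ,  234. , -164.6,   64.1]), array([  51.7,  344. ,  233. , -166.1,   58.6]), array([  52. ,  344. ,  231. , -170.9,   58.1]), array([  52. ,  344. ,  234. , -163.2,   58.9])]
leaf_tip [([298.9, 306.8], 0.94), ([394.5, 280.4], 0.45)]
bar [([349.2, 262.5], 0.59)]
```

```bash
python3 - <<'E'
from d import *
c=cams.calibration("wrist");T=np.array(c["T_tool_cam"]);print(T)
im,d=cams.grab_frame("wrist");K=np.array(c["mtx"]);D=np.array(c["D"])
v,u=np.mgrid[0:480:2,0:640:2];v=v.ravel();u=u.ravel();k=d[v,u];m=(k>0)&(k<.3)
q=cv2.undistortPoints(np.c_[u,v][m].astype(float)[:,None],K,D)[:,0]
P=(np.c_[q,np.ones(len(q))]*k[m][:,None])@T[:3,:3].T+T[:3,3]
for s in(-1,1):
    sel=P[(P[:,1]*s>.024)&(P[:,1]*s<.05)&(abs(P[:,0])<.016)];sel=sel[np.argsort(-sel[:,2])];print(s,len(sel));print(sel[:8]*1000)
cv2.imwrite("pics/w2.png",im[:,:,::-1])
o=sensors.get_obs();print(o["tool_pos"],o["joint_pos"],o["clock"],o["ft_force"])
E
```

```text
[[-0.0001 -0.9578 -0.2876  0.0735]
 [ 1.      0.0001 -0.0007 -0.0002]
 [ 0.0007 -0.2876  0.9578 -0.1733]
 [ 0.      0.      0.      1.    ]]
-1 2568
[[ 10.3345 -33.3469  30.6916]
 [  2.2297 -24.6031  30.5796]
 [ -1.899  -35.1793  30.5241]
 [-14.5889 -30.4627  30.4991]
 [-14.5874 -47.7406  30.4086]
 [ -3.2341 -32.6043  30.3846]
 [  6.4034 -24.44    30.3351]
 [-15.9558 -33.1552  30.3231]]
1 2812
[[ 4.5102 33.7588 40.3991]
 [ 3.1238 29.7463 40.3004]
 [-8.4157 27.4505 40.2941]
 [ 0.2885 25.7794 40.2507]
 [10.1894 36.1681 40.2292]
 [ 3.1699 25.6731 40.1628]
 [-5.4505 35.5307 40.1518]
 [15.7583 33.2302 40.1336]]
[0.5718 0.0728 0.0386] [ 0.063   0.5365  1.5914 -0.      1.013   0.209 ] 5.0 [ 0.0009  0.3206 -0.4233]
```

View pics/w2.png

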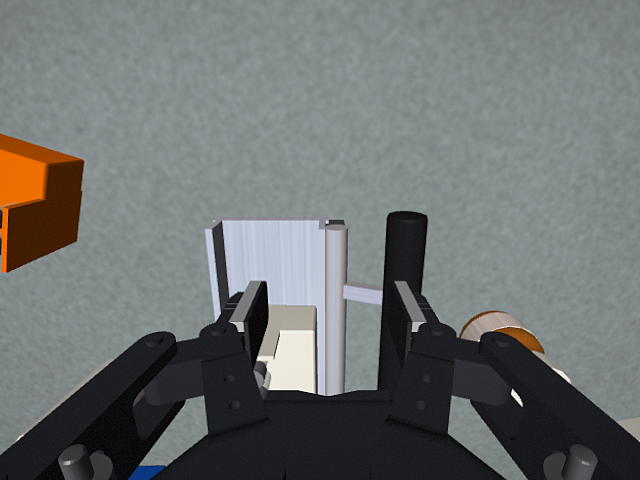

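```bash
python3 - <<'E'
from d import *
c=cams.calibration("wrist");T=np.array(c["T_tool_cam"]);K=np.array(c["mtx"]);D=np.array(c["D"])
im,d=cams.grab_frame("wrist")
for u in [(250,300),(240,318),(262,300),(260,320),(252,288),(408,300),(395,300),(412,318),(405,230),(405,270),(335,250)]:
    k=d[u[1],u[0]];q=cv2.undistortPoints(np.array([[u]],float),K,D)[0,0];P=T[:3,:3]@(np.r_[q,1]*k)+T[:3,3];print(u,k,P*1000, im[u[1],u[0]])
o=sensors.get_obs();print(o["tool_pos"],o["clock"])
E
```

```text
(250, 300) 0.12885913 [ 11.5723 -30.3734 -57.3418] [126 125 126]
(240, 318) 0.117169224 [ 11.0504 -31.2256 -69.7046] [123 123 124]
(262, 300) 0.14102359 [  5.7436 -28.0985 -46.3892] [12 14 12]
(260, 320) 0.1362825 [  0.1109 -28.0196 -53.0305] [13 11 12]
(252, 288) 0.13913167 [ 11.471  -31.9157 -46.6478] [124 122 124]
(408, 300) 0.1288301 [ 11.5734  31.0039 -57.3246] [122 123 126]
(395, 300) 0.13662352 [  7.848   27.5156 -50.3087] [21 19 22]
(412, 318) 0.116398595 [ 11.4593  29.4366 -70.3398] [130 131 133]
(405, 230) 0.15232308 [ 31.069   35.2459 -26.9386] [27 25 29]
(405, 270) 0.16052583 [ 10.2679  37.1783 -24.6182] [28 28 32]
(335, 250) 0.17290293 [ 15.3921   3.6086 -10.1825] [181 184 198]
[0.5717 0.0727 0.0386] 5.05
```

The images agree: the real fingertips sit about 41 mm behind the nominal TCP. The side depth puts the tips at z ≈ 79, and the wrist view puts the bar top at z ≈ 64. I'll use the measured tips, and first check the body's clearance behind them.

```bash
python3 - <<'E'
from d import *
c=cams.calibration("wrist");T=np.array(c["T_tool_cam"]);K=np.array(c["mtx"]);D=np.array(c["D"])
im,d=cams.grab_frame("wrist")
v,u=np.mgrid[0:480,0:640];v=v.ravel();u=u.ravel();k=d[v,u];m=(k>0)&(k<.17)
q=cv2.undistortPoints(np.c_[u,v][m].astype(float)[:,None],K,D)[:,0];k=k[m];u=u[m];v=v[m]
P=((np.c_[q,np.ones(len(q))]*k[:,None])@T[:3,:3].T+T[:3,3])*1000
tool=lambda lo,hi:P[(abs(P[:,1])>=lo)&(abs(P[:,1])<hi)&(v>280)&(P[:,2]<-40.0)]
for lo,hi in [(0,10),(10,20),(20,26),(26,30),(30,34),(34,38),(38,44),(44,52),(52,60),(60,70),(70,80),(80,100)]:
    s=tool(lo,hi)
    if len(s): print(lo,hi,len(s),"max z (deepest)",np.percentile(s[:,2],[99,100]),"x",s[:,0].min(),s[:,0].max())
E
```

```text
0 10 8684 max z (deepest) [-104.121  -102.3499] x 8.678404300056508 21.74488753502663
10 20 10137 max z (deepest) [-103.6453 -101.1757] x 8.906767723840137 21.54553188435367
20 26 5362 max z (deepest) [-96.7095 -86.5893] x 9.403541210500022 21.287960264894995
26 30 5906 max z (deepest) [-41.0961 -40.0116] x -11.156072690003127 19.072636169651712
30 34 2663 max z (deepest) [-41.7452 -40.104 ] x 4.7973062304693395 17.985870576662276
34 38 1213 max z (deepest) [-42.1212 -40.0061] x 6.494359814047404 14.315471186153124
38 44 2388 max z (deepest) [-43.6758 -40.5175] x -7.513863389077363 13.49907186397021
44 52 12878 max z (deepest) [-79.012  -75.1805] x -13.670534622268042 14.452535066006272
52 60 14738 max z (deepest) [-83.8423 -79.0885] x -13.114115785957434 14.755734683743624
60 70 4090 max z (deepest) [-90.6826 -84.3722] x -8.630076388382118 15.231522380802005
```

Tips are at tool z ≈ -41 and the palm is 62 mm behind them, which clears the raised leaf by about 11 mm. I press on down.

Emit:
{"fn": "step_arm", "kwargs": {
  "deltas": [0, 0.001, 0.008, 0, 0, 0, 65, 0, 0, 0.008, 0, 0, 0, 65, 0, 0, 0.008, 0, 0, 0, 65, 0, 0, 0.008, 0, 0, 0, 65, 0, 0, 0.007, 0, 0, 0, 65, 0, 0, 0.004, 0, 0, 0, 65, 0, 0, 0, 0, 0, 0, 65]
}}

```text
clock: 5.98
tool_pos: [0.5724, 0.0726, -0.005]
ee_rot: [-2.377, -2.053, 0.0]
ft_force: [-2.2, -0.0, 4.2]
finger_gap: 0.0555
grasp_force: 2.0
```

```bash
python3 d.py s4:side; python3 - <<'E'
from d import *
im=cv2.imread("pics/s4.png");cv2.imwrite("pics/s4c.png",cv2.resize(im[180:380,240:440],None,fx=3,fy=3))
C=calib("side")
for th in (.8,.95,1.08,1.2):
    a=np.arctan2(12,33.5)-th;print(th,proj(C,W((25,40.5+35.6*np.cos(a),44+35.6*np.sin(a))))[0],proj(C,W((0,40.5-34*np.cos(th),44+34*np.sin(th))))[0])
print([(r["centre"],r["p"]) for r in nets.landmark_of("side","leaf_tip")[:2]])
E
```

```text
t 5.975 chute mm [-178.1948   35.6555   -4.9686] head err 0.0004236587813488679 tz [-0.0003 -0.     -1.    ] gap 0.05550125580150417 F [-2.2299 -0.0381  4.2181] [ 0.0627  0.6039  1.6051 -0.      0.9329  0.2087]
0.8 [339.3047 328.9647] [306.3753 295.6728]
0.95 [337.429 330.538] [308.9183 294.5995]
1.08 [335.4856 331.7083] [311.3653 293.9046]
1.2 [333.4605 332.6134] [313.7858 293.4701]
[([309.6, 296.5], 0.61)]
```

View pics/s4c.png

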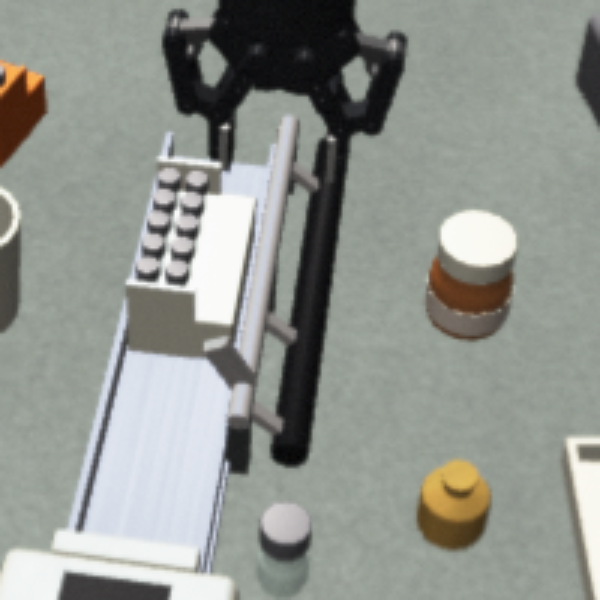

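The leaf is raised at (230,360) and the bar is down at (290,450), so the gate is at roughly 0.95. I lower a little further for margin.

Emit:
{"fn": "step_arm", "kwargs": {
  "deltas": [0, 0, 0.002, 0, 0, 0, 65, 0, 0, 0.001, 0, 0, 0, 65, 0, 0, 0.001, 0, 0, 0, 65, 0, 0, 0, 0, 0, 0, 65, 0, 0, 0, 0, 0, 0, 65]
}}

```text
clock: 6.7
tool_pos: [0.5725, 0.0727, -0.0084]
ee_rot: [2.377, 2.054, 0.0]
ft_force: [-5.9, -0.1, 6.6]
finger_gap: 0.0554
grasp_force: 3.6
```

```bash
cat > g.py <<'E'
from d import *
from scipy.ndimage import median_filter
C=calib("side");o=sensors.get_obs();im,d=cams.grab_frame("side");print(o["clock"],ch(o["tool_pos"]),o["ft_force"])
P=[]
for v in range(205,360):
    for u in range(310,380):
        if im[v,u].max()<45 and d[v,u]>0:
            X=ch(atdepth(C,(u,v),d[v,u]))
            if -90<X[0]<22 and X[2]<60 and 50<X[1]<95: P.append(X)
P=np.array(P);print("bar top z",np.percentile(P[:,2],[90,95,98]),"y range",np.percentile(P[:,1],[2,50,98]),len(P))
print("leaf",[(r["centre"],r["p"]) for r in nets.landmark_of("side","leaf_tip")[:2]])
for l in ["rack","rear"]: print(l,[(np.round(r["centre"],1),round(r["p"],2),ch(atz(C,r["centre"],{"rack":.01,"rear":.035}[l]))) for r in nets.landmark_of("side",l)[:2]])
E
python3 g.py
```

```text
6.7 [-178.2574   35.7269   -8.3894] [-5.8617 -0.1224  6.5736]
bar top z [28.7496 29.1994 29.7639] y range [56.2198 65.4285 73.2439] 537
leaf [([314.5, 294.1], 0.62)]
rack [(array([306.3, 275.7]), 0.93, array([-93.0267,   2.9654,  10.    ])), (array([226.8, 217.6]), 0.81, array([-216.9594, -169.9133,   10.    ]))]
rear [(array([309.2, 246.8]), 0.9, array([-138.938 ,    0.8983,   35.    ])), (array([205.3, 200.1]), 0.7, array([-232.3203, -213.7625,   35.    ]))]
```

Bar top is at 29.4 mm and the gate is at about 1.12–1.15. I ease up 1 mm and start pushing.

Emit:
{"fn": "step_arm", "kwargs": {
  "deltas": [0, 0, -0.001, 0, 0, 0, 65, -0.01, 0, 0, 0, 0, 0, 65, -0.01, 0, 0, 0, 0, 0, 65, -0.008, 0, 0, 0, 0, 0, 65, -0.008, 0, 0, 0, 0, 0, 65, -0.008, 0, 0, 0, 0, 0, 65, -0.008, 0, 0, 0, 0, 0, 65, 0, 0, 0, 0, 0, 0, 65]
}}

```text
clock: 7.9
tool_pos: [0.5648, 0.0202, -0.0079]
ee_rot: [2.378, 2.053, -0.001]
ft_force: [-0.4, -3.4, 3.4]
finger_gap: 0.0556
grasp_force: 1.7
```

```bash
python3 g.py
```

```text
7.9 [-125.2522   35.7194   -7.8665] [-0.3597 -3.3808  3.4123]
bar top z [29.1094 29.723  30.3222] y range [56.4565 65.8682 73.5984] 549
leaf [([311.9, 293.1], 0.82)]
rack [(array([302.4, 289.9]), 0.72, array([-60.1212,   1.3343,  10.    ])), (array([331.1, 370.7]), 0.58, array([89.6083, 68.2083, 10.    ]))]
rear [(array([207.2, 199.5]), 0.69, array([-234.6207, -210.6762,   35.    ])), (array([309.6, 257.8]), 0.67, array([-112.5349,    5.5277,   35.    ]))]
```

The gate is at ≈1.1 and the rack is moving with the finger, front now at about -12. I keep pushing.

Emit:
{"fn": "step_arm", "kwargs": {
  "deltas": [-0.008, 0, 0, 0, 0, 0, 65, -0.008, 0, 0, 0, 0, 0, 65, -0.008, 0, 0, 0, 0, 0, 65, -0.008, 0, 0, 0, 0, 0, 65, -0.008, 0, 0, 0, 0, 0, 65, -0.008, 0, 0, 0, 0, 0, 65, -0.008, 0, 0, 0, 0, 0, 65, -0.008, 0, 0, 0, 0, 0, 65]
}}

```text
clock: 9.1
tool_pos: [0.5555, -0.0427, -0.0079]
ee_rot: [-2.377, -2.054, 0.0]
ft_force: [0.0, 3.2, 2.2]
finger_gap: 0.0553
grasp_force: 2.1
```

```bash
python3 g.py
```

```text
9.1 [-61.662   35.7333  -7.8523] [0.0231 3.1989 2.1755]
bar top z [30.6908 48.3102 55.0475] y range [56.4334 65.4057 75.4835] 498
leaf [([314.1, 296.1], 0.75)]
rack [(array([295.7, 315.7]), 0.81, array([-4.2548, -0.8236, 10.    ])), (array([224.4, 217.8]), 0.56, array([-215.6696, -174.294 ,   10.    ]))]
rear [(array([206.8, 200.8]), 0.92, array([-230.7787, -210.3653,   35.    ])), (array([304. , 287.3]), 0.65, array([-44.8275,   6.3168,  35.    ]))]
```

Emit:
{"fn": "step_arm", "kwargs": {
  "deltas": [-0.008, 0, 0, 0, 0, 0, 65, -0.008, 0, 0, 0, 0, 0, 65, -0.008, 0, 0, 0, 0, 0, 65, -0.008, 0, 0, 0, 0, 0, 65, -0.008, 0, 0, 0, 0, 0, 65, -0.008, 0, 0, 0, 0, 0, 65, -0.004, 0, 0, 0, 0, 0, 65, 0, 0, 0, 0, 0, 0, 65]
}}

```text
clock: 10.3
tool_pos: [0.5479, -0.0942, -0.0079]
ee_rot: [2.378, 2.053, -0.001]
ft_force: [0.0, -2.1, 3.3]
finger_gap: 0.0558
grasp_force: 1.7
```

Emit:
{"fn": "step_arm", "kwargs": {
  "deltas": [-0.003, 0, 0, 0, 0, 0, 65, -0.002, 0, 0, 0, 0, 0, 65, -0.001, 0, 0, 0, 0, 0, 65, 0, 0, 0, 0, 0, 0, 65]
}}

```text
clock: 10.8
tool_pos: [0.5471, -0.0996, -0.0079]
ee_rot: [-2.378, -2.053, 0.0]
ft_force: [0.9, 2.7, 3.2]
finger_gap: 0.0555
grasp_force: 1.8
```

```bash
python3 g.py
```

```text
10.8 [-4.1029 35.7603 -7.8555] [0.906  2.7152 3.2087]
bar top z [48.1674 54.0329 56.5211] y range [56.2491 65.2358 76.3544] 260
leaf [([313.3, 295.3], 0.87), ([296.5, 314.7], 0.54)]
rack [(array([289.5, 351.2]), 0.81, array([64.8337,  1.0428, 10.    ])), (array([225.3, 218. ]), 0.71, array([-215.3892, -172.4525,   10.    ]))]
rear [(array([294.9, 312.5]), 0.75, array([ 8.9744,  0.2426, 35.    ])), (array([204.8, 200.1]), 0.65, array([-232.1674, -214.704 ,   35.    ]))]
```

Not yet at the stop (force still low); push on in 1 mm rows.

Emit:
{"fn": "step_arm", "kwargs": {
  "deltas": [-0.001, 0, 0, 0, 0, 0, 65, -0.001, 0, 0, 0, 0, 0, 65, -0.001, 0, 0, 0, 0, 0, 65, 0, 0, 0, 0, 0, 0, 65]
}}

```text
clock: 11.5
tool_pos: [0.5467, -0.1026, -0.0078]
ee_rot: [2.378, 2.053, -0.0]
ft_force: [0.7, 1.8, 1.8]
finger_gap: 0.0552
grasp_force: 1.6
```

Emit:
{"fn": "step_arm", "kwargs": {
  "deltas": [-0.001, 0, 0, 0, 0, 0, 65, -0.001, 0, 0, 0, 0, 0, 65, 0, 0, 0, 0, 0, 0, 65]
}}

```text
clock: 11.88
tool_pos: [0.5465, -0.1046, -0.0078]
ee_rot: [2.378, 2.053, -0.0]
ft_force: [0.5, 2.6, 3.5]
finger_gap: 0.0556
grasp_force: 1.8
```

Emit:
{"fn": "step_arm", "kwargs": {
  "deltas": [-0.001, 0, 0, 0, 0, 0, 65, -0.001, 0, 0, 0, 0, 0, 65, 0, 0, 0, 0, 0, 0, 65]
}}

```text
clock: 12.25
tool_pos: [0.5461, -0.1051, -0.0078]
ee_rot: [-2.377, -2.052, -0.002]
ft_force: [1.2, 14.5, 4.9]
finger_gap: 0.0554
grasp_force: 8.3
```

The force rose to 14.5 N at chute x ≈ 1.5, with the rear at ≈12.5, which is where home should be. I slide back with the bar still held, clear of the leaf's path, and then let it up.

Emit:
{"fn": "step_arm", "kwargs": {
  "deltas": [0.004, 0, 0, 0, 0, 0, 65, 0.01, 0, 0, 0, 0, 0, 65, 0.015, 0, 0, 0, 0, 0, 65, 0.015, 0, 0, 0, 0, 0, 65, 0.015, 0, 0, 0, 0, 0, 65, 0, 0, 0, 0, 0, 0, 65]
}}

```text
clock: 13.0
tool_pos: [0.5549, -0.0465, -0.0078]
ee_rot: [-2.375, -2.055, -0.001]
ft_force: [-0.2, 2.5, 4.3]
finger_gap: 0.0555
grasp_force: 1.7
```

```bash
python3 g.py; python3 - <<'E'
from d import *
im,_=cams.grab_frame("side");cv2.imwrite("pics/s5c.png",cv2.resize(im[180:400,220:440,::-1],None,fx=2.7,fy=2.7))
E
```

```text
13.0 [-57.7578  35.7155  -7.8224] [-0.2105  2.507   4.3202]
bar top z [31.6132 47.3887 56.3313] y range [56.3893 65.2988 75.5177] 484
leaf []
rack [(array([227.4, 216.9]), 0.55, array([-219.0932, -169.2848,   10.    ]))]
rear [(array([206. , 200.7]), 0.92, array([-230.8197, -211.9516,   35.    ])), (array([293.9, 315. ]), 0.89, array([14.0992, -0.4832, 35.    ]))]
```

View pics/s5c.png

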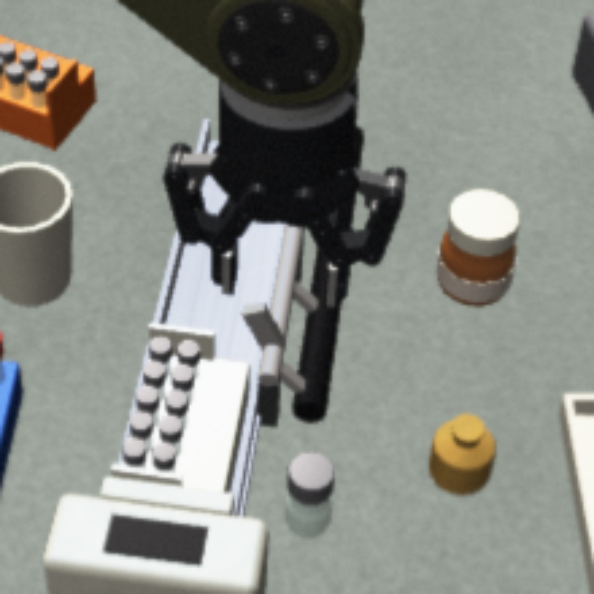

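The rack is past the raised leaf (265,325), with its front plate at the stop (150,475). The fingers are well behind the leaf and the bystanders look unmoved. Now I let the bar up and withdraw.

Emit:
{"fn": "step_arm", "kwargs": {
  "deltas": [0, 0, -0.006, 0, 0, 0, 65, 0, 0, -0.006, 0, 0, 0, 65, 0, 0, -0.008, 0, 0, 0, 65, 0, 0, -0.008, 0, 0, 0, 65, 0, 0, -0.01, 0, 0, 0, 65, 0, 0, -0.02, 0, 0, 0, 65, 0, 0, -0.04, 0, 0, 0, 65, 0, 0, -0.05, 0, 0, 0, 65]
}}

```text
clock: 14.25
tool_pos: [0.5542, -0.048, 0.1413]
ee_rot: [-2.377, -2.053, 0.002]
ft_force: [0.5, -1.3, 0.3]
finger_gap: 0.0553
grasp_force: 0.0
```

Emit:
{"fn": "step_arm", "kwargs": {
  "deltas": [0.05, 0, -0.03, 0, 0, 0, 65, 0.05, 0, 0, 0, 0, 0, 65, 0.05, 0, 0, 0, 0, 0, 65, 0, 0, 0, 0, 0, 0, 65, 0, 0, 0, 0, 0, 0, 65]
}}

```text
clock: 14.88
tool_pos: [0.5764, 0.1, 0.1703]
ee_rot: [2.377, 2.054, -0.0]
ft_force: [0.0, -0.3, 0.1]
finger_gap: 0.0556
grasp_force: 0.0
```

```bash
python3 g.py; python3 - <<'E'
from d import *
im,_=cams.grab_frame("side");a=im[180:400,220:440,::-1]
t,_=cams.grab_frame("top");b=t[150:370,230:490,::-1]
cv2.imwrite("pics/f.png",cv2.resize(np.hstack([a,b]),None,fx=1.65,fy=1.65,interpolation=cv2.INTER_CUBIC))
E
```

```text
14.875 [-205.8811   35.6342  170.3473] [ 0.0227 -0.3274  0.1152]
bar top z [59.91   59.9203 59.9264] y range [66.8995 83.2577 83.3815] 5
leaf [([301.2, 304.8], 0.74), ([348.0, 262.5], 0.51)]
rack [(array([226. , 219.2]), 0.84, array([-212.2781, -170.2694,   10.    ])), (array([288.5, 350.9]), 0.79, array([64.5276, -0.5636, 10.    ]))]
rear [(array([295.7, 314.3]), 0.68, array([12.3001,  2.0674, 35.    ])), (array([204.5, 200.2]), 0.57, array([-231.7897, -215.1861,   35.    ]))]
```

View pics/f.png

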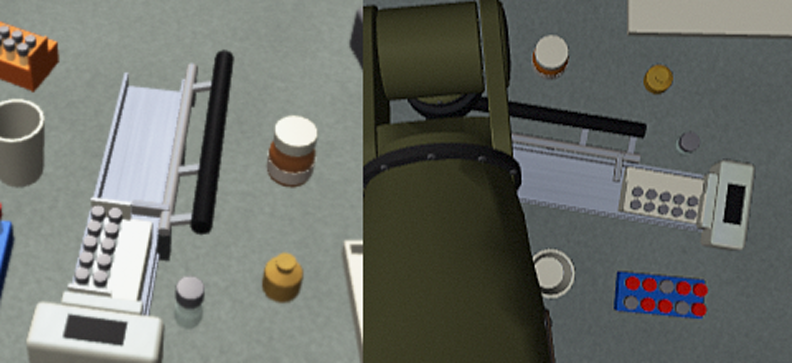

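The gate has shut behind the rack: the leaf is level at (148,207) in the side view and (618,165) in the top view. The rack is against the stop, the hand is clear, and the bystanders are in place. I hand the job in.

```bash
python3 -c "
from workcell import order
print(order.job_done())"
```

```text
the job is handed in; nothing more can be done
None
```

The job is handed in: the rack is home against the stop, the gate is shut behind it, the hand is clear, and the bystanders look unmoved in the final pictures.

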